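# Put the orange battery pack on charge

## Task

Put the orange battery pack on charge: pick it up, turn it so that its notched end meets the yellow rib in the charger's bay, and lower it in, holding it until the rib is well inside the notch rather than dropping it, so that it ends fully home on the bay's floor, upright and let go. Leave the blue and grey packs standing where they are.

Things in the scene. Friction and masses are not known exactly. Their poses are not given: they have to be found in the camera images.
- pack_orange: Loose orange battery pack standing on end, 84 mm high, 60 mm along its x, 48 mm across its flat y sides, upright corners cut off 9 mm, 0.26 to 0.44 kg. Origin: centre of its underside, z up. A notch 20 mm wide, 12 mm deep runs the full height of its +x end, seen from above as a bite in that end; flush dark contact plate on top near the -x end. (The flat yellow meter is not it.)
- charger: Fixed dark box, x -80..52, y -46..46 mm about its origin (on the bench under its bay's centre, z up), 46 high. Bay open above, floor 14 mm over the bench: lower 22 mm straight, 68 (x) by 56 (y); top 10 flares 8 mm all round. On its +x wall a yellow rib (yellow mark on the rim), 8 wide, 9 deep, from the floor up 22 mm. A pack fits only with its +x along the charger's +x, else it perches on the rib.
- pack_blue: Blue battery pack, the same shape as the orange one; not wanted, it stays standing where it is. Origin: centre of its underside.
- pack_grey: Grey battery pack, the same shape as the orange one; not wanted, it stays standing where it is. Origin: centre of its underside.
There are look-alikes about, which are no part of the job. Several things have the shape of the pack_orange; the one meant has the colours described above.

How it is judged:
On the way:
1. the orange pack, still held in the fingers, is lowered into the bay with the rib inside its notch (underside less than 16 mm above the bay's floor) (contact force between the fingers and pack_orange above 1 N and horizontal distance between pack_orange and charger below 0.012 m and z of pack_orange in the frame of charger between 0.005 and 0.03 m and angle between the x axis of pack_orange and the x axis of charger, either way round below 0.3 rad), for 0.1 s.
At the end, for the whole second after the job is handed in: The orange pack is at rest in the bay: within 12 mm of the charger's axis, within 5 mm of the bay's floor height, notch on the rib (axes within 17 degrees), upright within 7 degrees; the blue and grey packs stand upright within 30 mm of where they started (horizontal distance between pack_orange and charger below 0.012 m and z of pack_orange in the frame of charger between 0.009 and 0.019 m and angle between the x axis of pack_orange and the x axis of charger, either way round below 0.3 rad and angle between each of pack_orange, pack_blue, pack_grey's own z axis and vertical below 0.12 rad and linear speed of pack_orange below 0.02 m/s and distance of each of pack_blue, pack_grey from where it was at the start of the episode below 0.03 m); the robot touches nothing.
It fails at once if the blue pack is pushed more than 30 mm or tipped (distance of pack_blue from where it was at the start of the episode above 0.03 m or angle between pack_blue's own z axis and vertical above 0.3 rad).
It fails at once if the grey pack is pushed more than 30 mm or tipped (distance of pack_grey from where it was at the start of the episode above 0.03 m or angle between pack_grey's own z axis and vertical above 0.3 rad).
It also fails if it takes over 37 s, if anything falls off the work surface, if the arm or the gripper's body presses on something with over 40 N, if the wrist force passes 120 N, or if a joint passes its speed limit or range.

## Robot

A 6-joint arm with a two-finger parallel gripper is mounted at the origin on the work surface. World frame = base frame: x ahead of the robot, y to its left, z up, the work surface at z = 0. Lengths are in m, angles in rad, forces in N, time in s.
With the tool pointing down it reaches from about 0.3 to 0.875 m from the base axis. Payload 6.4 kg.
Tool frame: the origin (TCP) lies midway between the tips of the shut fingers; the grasp point (between the pads) lies 19 mm behind it; z points along the fingers, y is the line along which they close (so a half turn about z gives the same grasp; the last joint's range is limited). The gripper opens to 85 mm and grips with 20 to 120 N. Pads are 22 mm wide; open, the fingers measure 114 mm over their backs; the gripper's body (76 mm by 85 mm) begins 54 mm behind the grasp point. The pads swing forward as they close: fully open they stand 13 mm farther back than shut.
Start: joints at [-1.538, 0.181, 1.607, -0, 1.354, -0.206], TCP at [0.136, -0.559, 0.231] pointing down, gripper open.
Joint ranges: [-2.99, 2.99], [-0.89, 2.07], [0.3, 2.58], [-1.14, 4.28], [0, 2.63], [-3.12, 3.12]. Speed limits (rad/s): [2.57, 2.57, 3.01, 3.14, 3.14, 3.14].

## Interface

Orientations are given as [roll, pitch, yaw] about the fixed x, y, z axes, in that order (R = Rz(yaw) Ry(pitch) Rx(roll)).
In Python, from workcell import telemetry, imaging, hand_in gives the robot as it stands.
- The arm moves only by the tool arm_command, never from a script. Its argument "targets" is a list of rows, each a list of 7 numbers: the opening, from 0 (shut) to 1 (fully open), then the shift along the tool's x, y, z normalised to -1 to 1, where 1 is 30 cm, then the turn, a rotation vector about the tool's x, y, z normalised to -1 to 1, where 1 is 360 degrees. In form: [[hand, tx, ty, tz, ax, ay, az], ...]. A call has 1 to 8 rows; each row is the pose to reach, as a shift and turn from the pose commanded when the call began, along the tool's axes at that moment, turning the shorter way round; what a row does not reach only later rows make up. A row lasts 1/12 s, in which the tool goes at most 41.7 mm and 7.16 degrees, less where a joint would pass 70% of its speed; a pose out of reach is approached as far as the arm can. A call with a number of a shift or a turn outside -1 to 1 is refused whole. A call with a gripper value outside its range is refused whole. The fingers move at their own pace and stop on an object; "squeeze" is the grip in N (left out, the last holds). Time passes only in rows, so rows that repeat a pose let the fingers close. It gives the time, the measured TCP pose, the force, the opening and the grip force at its end, in the units of the state.
- telemetry.get_obs(): the state, without advancing time (a new reading comes with each control period).
- imaging.snapshot(name): name is "side" or "top" or "wrist"; returns (picture, depth): 420x560x3 uint8, red, green, blue; 420x560 float32, m along the optical axis (not along the pixel's ray), 0 where there is no reading.
- imaging.camera_params(name): a dict with "camera_matrix" (3x3 intrinsics, pixels), "R" (3x3) and "t" (3): a world point X has camera coordinates R X + t. Camera axes: x right, y down, z forward; pixel columns grow to the right and rows downward; lengths in m; the calibration is good to about 2 mm. A picture is of the moment at which its call begins: read the wrist's pose just before it. camera_params takes no time and is no camera call; for the wrist camera it gives the pose at the moment of the call.
- hand_in(): hands the job in; it is judged then, once.
The state is a dict: "clock": time; "joint_positions": joint angles; "qd": joint speeds; "joint_efforts": joint torques, N m; "tool_pos": TCP position; "tool_rot": TCP orientation; "contact_force": force on the tool from outside, world axes, zero at the start; "ft_torque": the same for the moment, N m; "opening": finger opening in m; "grasp_force": force on a finger pad.
Only numpy, scipy, OpenCV 4.12 (cv2) and the standard library are available. Lean on these libraries where they do the work, as an engineer would, in place of code of your own. Each camera call takes 0.05 s, during which the arm holds its last target. There are 200 camera calls.

## Working session

There is one attempt and no reset: what is moved stays moved. The work goes in short steps, Python scripts to look and compute and a tool call to move; the robot and the scene stay as the last step left them, time stands still between calls to the robot, and variables do not carry over. Pictures are saved under pics/ and viewed, at most 10 in all, crops included, and the job is handed in when it is done.

Besides the shell and the picture viewer there is one more tool, called as a command line: name --pt "numbers of a row" for each row, then --argument value for the rest. arm_command: Moves the arm, as the interface text tells. Its arguments: {"type":"object","properties":{"targets":{"type":"array"},"squeeze":{"type":"number"}},"required":["targets"]}

```bash
mkdir -p pics; python3 - <<'E'
from workcell import telemetry, imaging
import cv2,numpy as np
print(telemetry.get_obs())
for n in("top","side"):
    p,d=imaging.snapshot(n); c=imaging.camera_params(n)
    np.savez(f"{n}.npz",p=p,d=d,K=c["camera_matrix"],R=c["R"],t=c["t"])
    cv2.imwrite(f"pics/{n}0.png",p[...,::-1]); print(c)
E
```

```text
{'clock': 0.0, 'joint_positions': array([-1.53830323e+00,  1.81506607e-01,  1.60803553e+00,  1.80446166e-05,
        1.35378008e+00, -2.06296923e-01]), 'qd': array([-0.00133873, -0.00107763,  0.00043611,  0.00023518, -0.00067608,
       -0.00073993]), 'joint_efforts': array([-8.14887767e-05, -4.44873190e+01, -3.51338518e+01, -2.49182658e-04,
        9.08840244e-03,  1.66622156e-07]), 'tool_pos': array([ 0.13600896, -0.55811036,  0.2303902 ]), 'tool_rot': array([-3.13990337e+00, -3.71520232e-04,  2.38785807e-01]), 'contact_force': array([-0.10181916, -0.37463695, -0.09490761]), 'ft_torque': array([-0.01066618,  0.04067236,  0.01419899]), 'grasp_force': 0.0, 'opening': 0.0848891119500906}
{'camera_matrix': array([[449.87796414,   0.        , 280.82864502],
       [  0.        , 449.87796414, 208.56764307],
       [  0.        ,   0.        ,   1.        ]]), 'R': array([[ 0.02161767, -0.9996763 ,  0.01341529],
       [-0.98427771, -0.02363364, -0.17503953],
       [ 0.17529992, -0.00942043, -0.98447001]]), 't': array([-0.02004996,  0.54054185,  0.86279356])}
{'camera_matrix': array([[425.00515921,   0.        , 281.71497814],
       [  0.        , 425.00515921, 214.14970948],
       [  0.        ,   0.        ,   1.        ]]), 'R': array([[-0.91533757, -0.40268633,  0.00092175],
       [-0.21324118,  0.48276963, -0.84938901],
       [ 0.34159235, -0.77767422, -0.52776649]]), 't': array([0.50171025, 0.15516392, 0.7464163 ])}
```

View pics/top0.png

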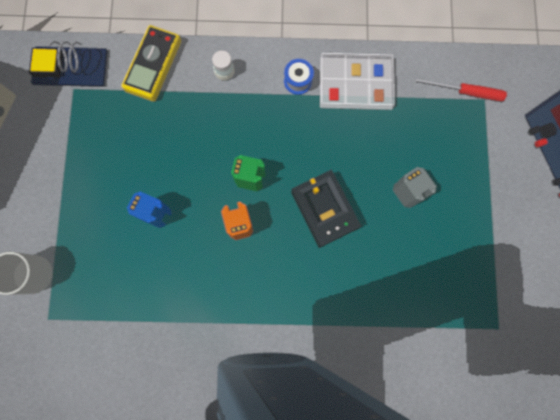

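View pics/side0.png

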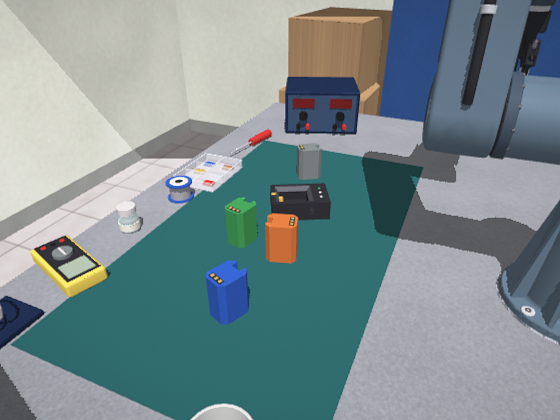

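Four pack shapes appear in the top view: blue (147,208), green (248,171), orange (237,220) and grey (418,187). Orange at (237,220) fits by colour, with its notch towards the top of the picture and its contacts at the bottom. The charger is at (328,208), with its yellow mark at (314,185). I'll confirm with a crop and measure.

```bash
cat > h.py <<'E'
import numpy as np,cv2
def cloud(f):
    z=np.load(f); p,d,K,R,t=[z[k] for k in("p","d","K","R","t")]
    v,u=np.mgrid[:420,:560]
    c=np.stack([(u-K[0,2])/K[0,0]*d,(v-K[1,2])/K[1,1]*d,d],-1)
    return p,cv2.cvtColor(p,cv2.COLOR_RGB2HSV),(c-t)@R
def rays(f,uv,h):
    z=np.load(f);K,R,t=[z[k] for k in("K","R","t")]
    d=np.c_[np.asarray(uv,float),np.ones(len(uv))]@np.linalg.inv(K).T@R; o=-R.T@t
    return o+d*((h-o[2])/d[:,2])[:,None]
E
python3 - <<'E'
from h import *
p,hsv,W=cloud("top.npz")
H,S,V=cv2.split(hsv); u=np.arange(560)[None];v=np.arange(420)[:,None]
def rect(n,m):
    P=W[m]; r=cv2.minAreaRect((P[:,:2]*1000).astype(np.float32)); print(n,m.sum(),"z",np.median(P[:,2]),"mean",P[:,:2].mean(0).round(4),"rect",r, cv2.boxPoints(r).round().tolist())
z=W[...,2]
def box(a,b,r=32): return (abs(u-a)<r)&(abs(v-b)<r)
for n,c in dict(orange=(237,220),blue=(147,208),green=(248,171),grey=(418,187)).items(): rect(n,box(*c,28)&(z>.078)&(z<.09)&((n!="green")|(H>40))&((n!="orange")|(H<25)))
rect("charger",box(328,208,50)&(z>.040)&(z<.052)&(V<110))
rect("ylw rim",box(318,185,14)&(S>130)&(H>15)&(H<35)&(z>.040))
m=box(318,185,14)&(S>130)&(H>15)&(H<35);print([(a,b,z[b,a].round(3)) for b,a in np.argwhere(m)][::4])
cv2.imwrite("pics/crop.png",cv2.resize(p[150:255,205:375,::-1],None,fx=4.6,fy=4.6,interpolation=cv2.INTER_CUBIC))
E
```

```text
orange 665 z 0.08394198141929055 mean [0.5108 0.0793] rect ((513.3091430664062, 79.97160339355469), (60.19522476196289, 47.91451644897461), 16.66060447692871) [[478.0, 94.0], [491.0, 48.0], [549.0, 66.0], [535.0, 112.0]]
blue 679 z 0.08405714603511502 mean [0.5327 0.2597] rect ((532.19921875, 258.07293701171875), (60.490379333496094, 48.07321548461914), 66.94671630859375) [[498.0, 240.0], [542.0, 221.0], [566.0, 276.0], [522.0, 295.0]]
green 596 z 0.08375033241930932 mean [0.613  0.0616] rect ((613.1123046875, 61.1482048034668), (59.99635314941406, 48.78681945800781), 78.74542999267578) [[583.0, 36.0], [631.0, 27.0], [643.0, 86.0], [595.0, 95.0]]
grey 658 z 0.08384827658013835 mean [ 0.5927 -0.2769] rect ((591.7364501953125, -278.6586608886719), (59.709877014160156, 49.87675476074219), 34.873329162597656) [[553.0, -275.0], [582.0, -316.0], [630.0, -282.0], [602.0, -241.0]]
charger 1750 z 0.04552961532836294 mean [ 0.5388 -0.103 ] rect ((547.20263671875, -98.69767761230469), (132.49789428710938, 93.12117004394531), 27.209964752197266) [[467.0, -88.0], [510.0, -170.0], [627.0, -110.0],
[... 310 characters left out ...]
), np.int64(180), np.float64(0.044)), (np.int64(314), np.int64(180), np.float64(0.047)), (np.int64(312), np.int64(181), np.float64(0.048)), (np.int64(311), np.int64(182), np.float64(0.048)), (np.int64(315), np.int64(182), np.float64(0.046)), (np.int64(314), np.int64(183), np.float64(0.047)), (np.int64(314), np.int64(188), np.float64(0.034)), (np.int64(318), np.int64(188), np.float64(0.017)), (np.int64(316), np.int64(189), np.float64(0.036)), (np.int64(314), np.int64(190), np.float64(0.035)), (np.int64(318), np.int64(190), np.float64(0.034)), (np.int64(316), np.int64(191), np.float64(0.038)), (np.int64(314), np.int64(192), np.float64(0.028)), (np.int64(314), np.int64(193), np.float64(0.021))]
```

View pics/crop.png

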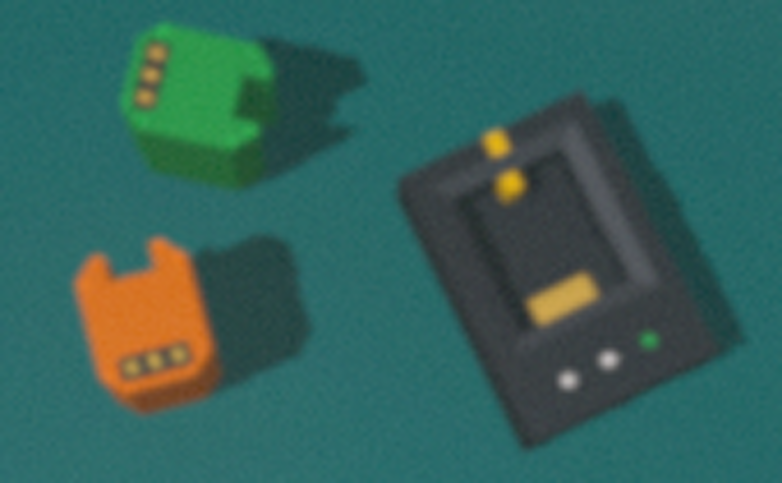

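The crop confirms the orange pack: its notch faces up in the picture (world yaw about 17°), and the contacts are at the bottom. It measures 60x48 mm with its top at 84 mm, which fits. The charger measures 132x93 mm at yaw 27.2°. Its bay centre is about (0.560,-0.092), consistent with the yellow mark at (0.600,-0.072). Now moving above the pack.

arm_command --pt "1 0.862 -0.885 0 0 0 0" --pt "1 0.862 -0.885 0 0 0 0" --pt "1 0.862 -0.885 0 0 0 0" --pt "1 0.862 -0.885 0 0 0 0" --pt "1 0.862 -0.885 0 0 0 0" --pt "1 0.862 -0.885 0 0 0 0" --pt "1 0.862 -0.885 0 0 0 0" --pt "1 0.862 -0.885 0 0 0 0" --squeeze 50

```text
clock: 0.77
tool_pos: [0.3059, -0.2697, 0.2311]
tool_rot: [-3.141, -0.0, 0.238]
contact_force: [2.0, -0.2, -0.9]
opening: 0.0854
grasp_force: 0.0
```

```bash
cat > go.py <<'E'
import sys,numpy as np
from scipy.spatial.transform import Rotation as Ro
from workcell import telemetry
x,y,z,yaw=map(float,sys.argv[1:5])   # m, m, m, deg
o=telemetry.get_obs(); R=Ro.from_euler("xyz",o["tool_rot"])
T=Ro.from_euler("xyz",[np.pi,0,np.radians(yaw)])
d=R.inv().apply(np.array([x,y,z])-o["tool_pos"])
print(round(o["clock"],2),o["tool_pos"].round(4),np.degrees(o["tool_rot"]).round(2),"shift",(d/.3).round(4),"mm",np.linalg.norm(d)*1e3,"turn",((R.inv()*T).as_rotvec()/2/np.pi).round(5),"F",o["contact_force"].round(1),o["grasp_force"],o["opening"])
E
python3 go.py .513 .080 .23 16.7
```

```text
0.77 [ 0.3059 -0.2697  0.2311] [-179.99   -0.     13.64] shift [ 0.9459 -0.9698  0.0037] mm 406.4028865587938 turn [-2.00e-05 -1.00e-05 -8.49e-03] F [ 2.  -0.2 -0.9] 0.0 0.08541003191816865
```

arm_command --pt "1 0.92 -0.945 0 0 0 -0.008" --pt "1 0.92 -0.945 0 0 0 -0.008" --pt "1 0.92 -0.945 0 0 0 -0.008" --pt "1 0.92 -0.945 0 0 0 -0.008" --pt "1 0.92 -0.945 0 0 0 -0.008" --pt "1 0.92 -0.945 0 0 0 -0.008" --pt "1 0.92 -0.945 0 0 0 -0.008" --pt "1 0.92 -0.945 0 0 0 -0.008"

```text
clock: 1.43
tool_pos: [0.4754, 0.0177, 0.2312]
tool_rot: [3.141, -0.0, 0.289]
contact_force: [0.1, -0.8, 0.4]
opening: 0.0851
grasp_force: 0.0
```

```bash
python3 go.py .513 .080 .23 16.7
```

```text
1.43 [0.4754 0.0177 0.2312] [179.99  -0.    16.58] shift [ 0.1795 -0.1633  0.0038] mm 72.79300389418805 turn [ 2.0e-05 -0.0e+00 -3.2e-04] F [ 0.1 -0.8  0.4] 0.0 0.08509661061293029
```

Go above the pack and descend to z 0.14, then check with the wrist camera.

arm_command --pt "1 0.15 -0.136 0 0 0 0" --pt "1 0.15 -0.136 0.1 0 0 0" --pt "1 0.15 -0.136 0.2 0 0 0" --pt "1 0.15 -0.136 0.3 0 0 0" --pt "1 0.15 -0.136 0.3 0 0 0" --pt "1 0.15 -0.136 0.3 0 0 0"

```text
clock: 1.93
tool_pos: [0.5048, 0.0676, 0.1399]
tool_rot: [-3.14, 0.004, 0.289]
contact_force: [-0.7, -0.2, 0.6]
opening: 0.0855
grasp_force: 0.0
```

```bash
python3 go.py .513 .080 .042 16.7; python3 - <<'E'
from workcell import imaging
from h import *
c=imaging.camera_params("wrist");p,d=imaging.snapshot("wrist")
np.savez("w1.npz",p=p,d=d,K=c["camera_matrix"],R=c["R"],t=c["t"]);cv2.imwrite("pics/w1.png",p[...,::-1])
p,hsv,W=cloud("w1.npz");z=W[...,2]
m=(z>.079)&(z<.09)&(hsv[...,0]<20)&(hsv[...,1]>120)
r=cv2.minAreaRect((W[m][:,:2]*1000).astype(np.float32));print(m.sum(),r,cv2.boxPoints(r).round(1).tolist())
E
```

```text
1.93 [0.5048 0.0676 0.1399] [-179.9     0.26   16.57] shift [ 0.0394 -0.0314  0.3261] mm 98.97634448724614 turn [-0.00029  0.00071 -0.00036] F [-0.7 -0.2  0.6] 0.0 0.08550653781044298
4987 ((512.9990234375, 78.59954833984375), (60.54545211791992, 48.18046188354492), 16.788726806640625) [[477.1000061035156, 92.9000015258789], [491.0, 46.79999923706055], [548.9000244140625, 64.30000305175781], [535.0, 110.4000015258789]]
```

View pics/w1.png

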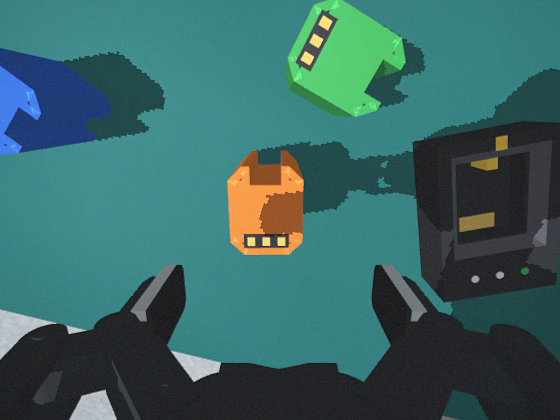

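The wrist view shows the orange pack at (266,205), between the fingers, with its notch forward and contacts at (266,241). It measures centre (0.513,0.079), yaw 16.8°, which agrees with the top camera. Descending.

arm_command --pt "1 0.039 -0.029 0 0 0 0" --pt "1 0.039 -0.029 0 0 0 0" --pt "1 0.039 -0.029 0.1 0 0 0" --pt "1 0.039 -0.029 0.2 0 0 0" --pt "1 0.039 -0.029 0.28 0 0 0" --pt "1 0.039 -0.029 0.326 0 0 0" --pt "1 0.039 -0.029 0.326 0 0 0" --pt "1 0.039 -0.029 0.326 0 0 0"

```text
clock: 2.65
tool_pos: [0.5159, 0.0785, 0.0447]
tool_rot: [3.141, -0.001, 0.289]
contact_force: [0.1, 0.0, 0.7]
opening: 0.0852
grasp_force: 0.0
```

```bash
python3 go.py .513 .079 .042 16.8
```

```text
2.65 [0.5159 0.0785 0.0447] [ 1.7997e+02 -5.0000e-02  1.6540e+01] shift [-0.0087 -0.0044  0.0089] mm 3.965312028536395 turn [ 7.0e-05 -1.4e-04 -7.3e-04] F [0.1 0.  0.7] 0.0 0.08524679453951862
```

arm_command --pt "1 -0.008 -0.003 0.008 0 0 -0.0007" --pt "0 -0.008 -0.003 0.008 0 0 -0.0007" --pt "0 -0.008 -0.003 0.008 0 0 -0.0007" --pt "0 -0.008 -0.003 0.008 0 0 -0.0007" --pt "0 -0.008 -0.003 0.008 0 0 -0.0007" --pt "0 -0.008 -0.003 0.008 0 0 -0.0007" --pt "0 -0.008 -0.003 0.008 0 0 -0.0007" --pt "0 -0.008 -0.003 0.008 0 0 -0.0007" --squeeze 50

```text
clock: 3.32
tool_pos: [0.5135, 0.0791, 0.0422]
tool_rot: [3.141, -0.002, 0.294]
contact_force: [-1.2, -1.6, 7.3]
opening: 0.047
grasp_force: 52.4
```

```bash
python3 go.py .513 .079 .13 16.8
```

```text
3.32 [0.5135 0.0791 0.0422] [ 1.7996e+02 -9.0000e-02  1.6820e+01] shift [-1.300e-03 -1.000e-04 -2.927e-01] mm 87.81224278857214 turn [ 1.2e-04 -2.4e-04  5.0e-05] F [-1.2 -1.6  7.3] 52.44606971740723 0.04703926596627008
```

arm_command --pt "0 0 0 -0.05 0 0 0" --pt "0 0 0 -0.12 0 0 0" --pt "0 0 0 -0.22 0 0 0" --pt "0 0 0 -0.3 0 0 0" --pt "0 0 0 -0.3 0 0 0"

```text
clock: 3.73
tool_pos: [0.5157, 0.0791, 0.1358]
tool_rot: [3.139, -0.008, 0.294]
contact_force: [2.5, 0.1, -2.8]
opening: 0.0473
grasp_force: 53.0
```

```bash
python3 go.py .56 -.092 .132 27.2
```

```text
3.73 [0.5157 0.0791 0.1358] [179.84  -0.43  16.83] shift [-0.024   0.5886  0.0143] mm 176.79164772146964 turn [ 0.00056 -0.00115 -0.02881] F [ 2.5  0.1 -2.8] 52.97815024852753 0.04730804803918426
```

arm_command --pt "0 -0.003 0.1 0 0 0 -0.005" --pt "0 -0.006 0.2 0 0 0 -0.01" --pt "0 -0.009 0.3 0 0 0 -0.015" --pt "0 -0.012 0.4 0 0 0 -0.02" --pt "0 -0.015 0.5 0 0 0 -0.025" --pt "0 -0.017 0.59 0 0 0 -0.0288" --pt "0 -0.017 0.59 0 0 0 -0.0288" --pt "0 -0.017 0.59 0 0 0 -0.0288"

```text
clock: 4.4
tool_pos: [0.5582, -0.0928, 0.1294]
tool_rot: [-3.14, 0.002, 0.472]
contact_force: [0.5, -0.1, -2.8]
opening: 0.0478
grasp_force: 53.5
```

```bash
python3 go.py .56 -.092 .102 27.2; python3 - <<'E'
from workcell import imaging
from h import *
for n in("top","wrist"):
    c=imaging.camera_params(n);p,d=imaging.snapshot(n)
    np.savez(n+"2.npz",p=p,d=d,K=c["camera_matrix"],R=c["R"],t=c["t"])
    p,hsv,W=cloud(n+"2.npz");z=W[...,2]
    m=(hsv[...,0]<20)&(hsv[...,1]>120)&(W[...,0]>.45)&(W[...,0]<.65)&(abs(W[...,1]+.09)<.08)&(z>.06)
    t=m&(z>.165)&(z<.185)
    print(n,m.sum(),np.percentile(z[m],[1,50,99]),t.sum())
    if t.sum()>20: r=cv2.minAreaRect((W[t][:,:2]*1000).astype(np.float32));print(r)
    q=(hsv[...,2]<110)&(z>.041)&(z<.05)&(W[...,0]>.45)&(W[...,0]<.65)&(abs(W[...,1]+.09)<.1)
    r=cv2.minAreaRect((W[q][:,:2]*1000).astype(np.float32));print("charger",q.sum(),r)
a=np.hstack([np.load(n+"2.npz")["p"] for n in("top","wrist")]);cv2.imwrite("pics/c2.png",cv2.resize(a,(800,300),interpolation=cv2.INTER_AREA)[...,::-1])
E
```

```text
4.4 [ 0.5582 -0.0928  0.1294] [-1.7989e+02  9.0000e-02  2.7020e+01] shift [0.0067 0.0005 0.0914] mm 27.48308676974273 turn [-0.00031  0.00024 -0.00051] F [ 0.5 -0.1 -2.8] 53.465872406959534 0.04775023921040711
top 171 [0.09973164 0.17027279 0.26534382] 114
((532.4620971679688, -98.23222351074219), (13.14954948425293, 42.43088912963867), 4.717138290405273)
charger 206 ((565.939697265625, -105.21064758300781), (137.60855102539062, 39.37931823730469), 69.59864807128906)
wrist 18988 [0.09249256 0.17100947 0.17264996] 13329
((562.4451293945312, -89.07171630859375), (50.396690368652344, 49.654212951660156), 27.36669158935547)
charger 4962 ((568.2738647460938, -89.1541976928711), (83.80127716064453, 92.23259735107422), 27.38895606994629)
```

View pics/c2.png

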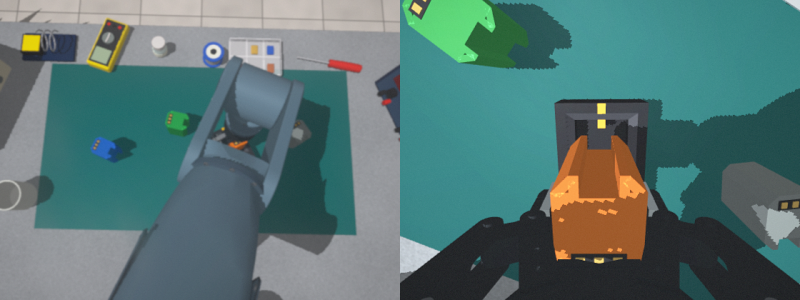

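The wrist picture shows the notch lined up with the yellow rib, both at about column 600 of the composite. The pack is about 2-3 mm left of the bay axis, and fore-aft it matches. I'll shift 2 mm and lower part way.

arm_command --pt "0 0 0.007 0.04 0 0 0" --pt "0 0 0.007 0.08 0 0 0" --pt "0 0 0.007 0.12 0 0 0" --pt "0 0 0.007 0.12 0 0 0" --pt "0 0 0.007 0.12 0 0 0"

```text
clock: 4.92
tool_pos: [0.5586, -0.0926, 0.0932]
tool_rot: [-3.139, 0.002, 0.475]
contact_force: [-0.2, 0.4, -3.1]
opening: 0.0474
grasp_force: 53.4
```

```bash
python3 go.py .559 -.094 .066 27.2;python3 - <<'E'
from workcell import imaging
from h import *
n="wrist"
c=imaging.camera_params(n);p,d=imaging.snapshot(n)
np.savez("w3.npz",p=p,d=d,K=c["camera_matrix"],R=c["R"],t=c["t"])
cv2.imwrite("pics/w3.png",p[...,::-1])
p,hsv,W=cloud("w3.npz");z=W[...,2]
a=np.radians(27.3);B=np.array([[np.cos(a),np.sin(a)],[-np.sin(a),np.cos(a)]])
X=W[...,:2]@B.T*1000
near=(W[...,0]>.45)&(W[...,0]<.68)&(abs(W[...,1]+.09)<.1)
t=near&(hsv[...,0]<20)&(hsv[...,1]>120)&(z>.12)
zt=np.median(z[t]);t&=abs(z-zt)<.004
y=near&(hsv[...,0]>20)&(hsv[...,0]<35)&(hsv[...,1]>130)&(z<.06)
q=near&(hsv[...,2]<110)&(z>.042)&(z<.05)
for k,m in dict(top=t,yel=y,chg=q).items(): print(k,m.sum(),zt,X[m].min(0),X[m].max(0))
E
```

```text
4.92 [ 0.5586 -0.0926  0.0932] [-1.7984e+02  1.4000e-01  2.7220e+01] shift [-0.0006  0.0049  0.0907] mm 27.26184076539772 turn [-4.4e-04  3.8e-04  5.0e-05] F [-0.2  0.4 -3.1] 53.405801653862 0.04739205173995961
top 12979 0.13510428835554317 [ 433.93486009 -363.13297805] [ 484.2360009  -313.77086605]
yel 411 0.13510428835554317 [ 478.59627247 -343.64176186] [ 505.44701311 -335.34198739]
chg 6425 0.13510428835554317 [ 432.26997375 -386.01669994] [ 506.12328438 -293.54315471]
```

View pics/w3.png

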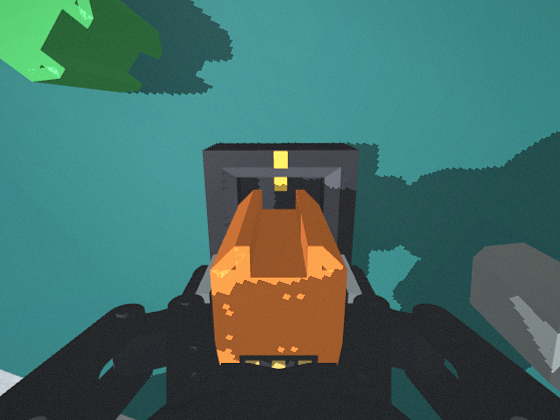

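The wrist picture shows the rib (280,183) inside the notch's columns (250-310), and the pack is within about 1.3 mm of the bay axis. Lowering in.

arm_command --pt "0 0 0.004 0.03 0 0 0" --pt "0 0 0.004 0.06 0 0 0" --pt "0 0 0.004 0.08 0 0 0" --pt "0 0 0.004 0.1 0 0 0" --pt "0 0 0.004 0.1 0 0 0" --pt "0 0 0.004 0.1 0 0 0"

```text
clock: 5.47
tool_pos: [0.56, -0.0945, 0.0644]
tool_rot: [-3.141, 0.001, 0.474]
contact_force: [0.4, -0.2, -2.9]
opening: 0.0471
grasp_force: 53.6
```

```bash
python3 go.py .559 -.094 .0565 27.2
```

```text
5.47 [ 0.56   -0.0945  0.0644] [-1.7994e+02  5.0000e-02  2.7180e+01] shift [-0.0022 -0.0031  0.0265] mm 8.024195989963909 turn [-1.6e-04  1.3e-04 -6.0e-05] F [ 0.4 -0.2 -2.9] 53.571844696998596 0.04714964052375056
```

Pack is inside the bay with no contact force and its underside about 8 mm above the floor. Lowering the rest gently.

arm_command --pt "0 -0.002 -0.002 0.01 0 0 0" --pt "0 -0.002 -0.002 0.018 0 0 0" --pt "0 -0.002 -0.002 0.024 0 0 0" --pt "0 -0.002 -0.002 0.026 0 0 0" --pt "0 -0.002 -0.002 0.026 0 0 0"

```text
clock: 5.88
tool_pos: [0.5596, -0.0944, 0.0572]
tool_rot: [-3.141, 0.0, 0.474]
contact_force: [-0.6, -0.2, -3.7]
opening: 0.0475
grasp_force: 53.6
```

```bash
python3 go.py .559 -.094 .0565 27.2
```

```text
5.88 [ 0.5596 -0.0944  0.0572] [-1.7999e+02  1.0000e-02  2.7180e+01] shift [-0.0011 -0.002   0.0022] mm 0.937175488524778 turn [-3.e-05  2.e-05 -6.e-05] F [-0.6 -0.2 -3.7] 53.572683334350586 0.047451136867281425
```

arm_command --pt "0 0 0 0.003 0 0 0" --pt "0 0 0 0.005 0 0 0" --pt "0 0 0 0.005 0 0 0" --pt "1 0 0 0.005 0 0 0" --pt "1 0 0 0.005 0 0 0" --pt "1 0 0 0.005 0 0 0" --pt "1 0 0 0.005 0 0 0" --pt "1 0 0 0.005 0 0 0"

```text
clock: 6.55
tool_pos: [0.5598, -0.0945, 0.0559]
tool_rot: [3.141, -0.0, 0.474]
contact_force: [-0.6, 0.2, -1.3]
opening: 0.0852
grasp_force: 0.0
```

arm_command --pt "1 0 0 0 0 0 0" --pt "1 0 0 -0.05 0 0 0" --pt "1 0 0 -0.12 0 0 0" --pt "1 0 0 -0.22 0 0 0" --pt "1 0 0 -0.32 0 0 0" --pt "1 0 0 -0.4 0 0 0" --pt "1 0 0 -0.4 0 0 0" --pt "1 0 0 -0.4 0 0 0"

```text
clock: 7.22
tool_pos: [0.5608, -0.0948, 0.1777]
tool_rot: [3.139, -0.003, 0.475]
contact_force: [0.4, 0.0, -0.5]
opening: 0.0854
grasp_force: 0.0
```

```bash
python3 go.py .559 -.094 .18 27.2;python3 - <<'E'
from workcell import imaging
from h import *
n="wrist"
c=imaging.camera_params(n);p,d=imaging.snapshot(n)
np.savez("w4.npz",p=p,d=d,K=c["camera_matrix"],R=c["R"],t=c["t"])
cv2.imwrite("pics/w4.png",p[...,::-1])
p,hsv,W=cloud("w4.npz");z=W[...,2]
t=(W[...,0]>.45)&(W[...,0]<.68)&(abs(W[...,1]+.09)<.1)&(hsv[...,0]<20)&(hsv[...,1]>120)&(z>.085)
print(t.sum(),np.percentile(z[t],[2,50,98]),cv2.minAreaRect((W[t][:,:2]*1000).astype(np.float32)))
E
```

```text
7.22 [ 0.5608 -0.0948  0.1777] [ 1.7983e+02 -1.5000e-01  2.7190e+01] shift [-0.0041 -0.0052 -0.0078] mm 3.0661651150199427 turn [ 4.8e-04 -4.2e-04 -3.0e-05] F [ 0.4  0.  -0.5] 0.0 0.08541446360627888
4166 [0.08900753 0.0982068  0.09960333] ((579.1490478515625, -84.95095825195312), (104.42231750488281, 47.954132080078125), 27.190200805664062)
```

View pics/w4.png

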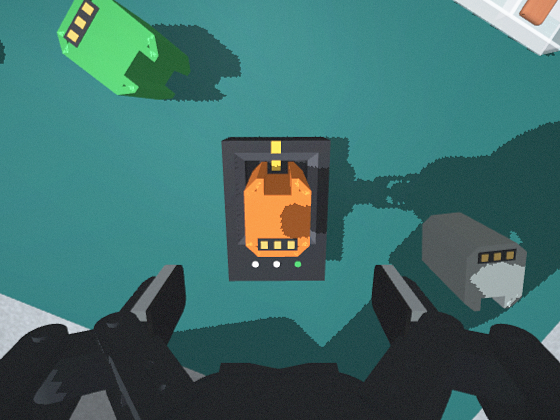

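The pack (278,210) sits in the bay with its top at 98 mm, so it is fully home. The rib (276,165) is in the notch, the pack is at yaw 27.2°, and the fingers are clear of everything.

```bash
python3 -c "
from workcell import hand_in
print(hand_in())"
```

```text
the job is handed in; nothing more can be done
None
```

The orange pack is in the charger's bay, fully home on the floor with the rib in its notch, upright and released; I did not touch the blue and grey packs, and the job is handed in (the result was not reported back).

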